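# Find the oven-proof dish by its stamp

### The arm

A 6-joint arm with a two-finger parallel gripper is mounted at the origin on the work surface. World frame = base frame: x ahead of the robot, y to its left, z up, the work surface at z = 0. Lengths are in m, angles in rad, forces in N, time in s.
With the tool pointing down it reaches from about 0.35 to 0.775 m from the base axis. Payload 5.5 kg.
Tool frame: the origin (TCP) lies on the mounting face of the last link; the fingertips stand 173 mm ahead of it and the grasp point (between the pads) lies 155 mm ahead of it; z points along the fingers, y is the direction in which the jaws open and shut (so a half turn about z gives the same grasp; the last joint's range is limited). The gripper opens to 85 mm and grips with 20 to 120 N. Pads are 22 mm wide; open, the fingers measure 114 mm over their backs; the gripper's body (76 mm by 85 mm) begins 54 mm behind the grasp point. The pads swing forward as they close: fully open they stand 13 mm farther back than shut.
Start: joints at [-1.351, 0.313, 0.046, 1.304, 0, 1.431], TCP at [0.202, -0.538, 0.405] pointing down, gripper open.
Joint ranges: [-2.76, 2.76], [-0.86, 1.69], [-1.03, 1.26], [-2.2, 2.34], [-1.47, 1.5], [-3.14, 3.14]. Speed limits (rad/s): [2.57, 2.57, 3.14, 3.14, 3.14, 3.14].

### API

Orientations are given as a unit quaternion [w, x, y, z].
In Python, from workcell import get_state, eyes, env gives the robot as it stands. The module is installed in compiled form; this text tells all that it offers.
- The arm moves only by the tool carry_out, never from a script. Its argument "motion" is a list of rows, each an object of numbers: "jaw": the opening, from -1 (shut) to 1 (fully open); "tx", "ty", "tz": the shift along the tool's x, y, z in cm; "wx", "wy", "wz": the turn, a rotation vector about the tool's x, y, z in degrees. In form: [{"jaw": .., "tx": .., "ty": .., "tz": .., "wx": .., "wy": .., "wz": ..}, ...]. A call has 1 to 20 rows; each row shifts and turns the commanded pose from where the row before left it, along the tool's axes as they then stand; what a row does not reach is not made up. A row lasts 1/8 s, in which the tool goes at most 62.5 mm and 10.7 degrees, less where a joint would pass 70% of its speed; a pose out of reach is approached as far as the arm can. A call with a gripper value outside its range is refused whole. The fingers move at their own pace and stop on an object; "force" is the grip in N (left out, the last holds). Time passes only in rows, so rows that do not move let the fingers close. It gives the time, the measured TCP pose, the force and the opening at its end, in the units of the state.
- get_state(): the state, without advancing time (a new reading comes with each control period).
- eyes.read_camera(name): name is "scene" or "side" or "wrist"; returns the picture (400x640x3 uint8, blue, green, red); there is no depth.
- eyes.calibration(name): a dict with "K" (3x3 intrinsics, pixels), "camera_from_world" (4x4, takes a point from world to camera coordinates). Camera axes: x right, y up, looking along -z (the intrinsics and any distortion apply to the point x, -y, -z); pixel columns grow to the right and rows downward; lengths in m; the calibration is good to about 2 mm. A picture is of the moment at which its call begins: read the wrist's pose just before it. calibration takes no time and is no camera call; for the wrist camera it gives the pose at the moment of the call.
- env.hand_in(): hands the job in, once; it reports no verdict.
The state is a dict: "clock": time; "joint_pos": joint angles; "qvel": joint speeds; "tau": joint torques, N m; "tcp_pos": TCP position; "orientation": TCP orientation; "wrist_force": force on the tool from outside, world axes, zero at the start; "ft_torque": the same for the moment, N m; "finger_gap": finger opening in m.
Only numpy, scipy, OpenCV 4.12 (cv2) and the standard library are available. Lean on these libraries where they do the work, as an engineer would, in place of code of your own. Each camera call takes 0.05 s, during which the arm holds its last target.

### The job

One of the two white dishes has the red oven-proof stamp underneath. Check both, the left one (the robot's left) and then the right: with a fingertip press one side of its rim down until that rim is almost on the tiles and the dish stands tipped up, keep it there a moment to see the underside, then let it settle flat again. When both have been checked, push the stamped dish along the shelf until it stands centred on the row of blue tiles; pick nothing up, leave the other dish where it is, and do not disturb the jars, funnel and spoons on the shelf around them.

Things in the scene. Friction and masses are not known exactly. Their poses are not given: they have to be found in the camera images.
- dish_marked: the dish with the stamp: a square white stoneware dish with flared sides and dark rim, empty, 0.19 to 0.29 kg; 120 mm square at the rim, 48 mm high, walls 5 mm thick, flat foot 84 mm square, inner floor 9 mm up. Origin: centre of the underside, z up, x and y square to the sides. On its underside a red disc 66 mm across; else like the other.
- dish_plain: the other dish, without a stamp: a square white stoneware dish with flared sides and dark rim, empty, 0.19 to 0.29 kg; 120 mm square at the rim, 48 mm high, walls 5 mm thick, flat foot 84 mm square, inner floor 9 mm up. Origin: centre of the underside, z up, x and y square to the sides. Pressed just inside the rim (7 to 12 N at first, then less) either rocks on its foot's edge towards the finger; at 69 degrees that rim meets the tiles; let go, it rocks back.
- stamp (a point): centre of the red disc under one dish, hidden until that dish is tipped (tipped towards the robot by about 60 degrees it is seen from the front). At the start one dish stands to the left (y above 0), the other to the right.
- tile_row: the straight row of blue tiles let flush into the white tiled shelf (no step; shelf surface at z = 0), 58 mm deep in x and running along y across the whole shelf beyond the dishes; origin on its centre line, at surface height. Fixed; its x differs between starts.
- jar4: closed glass jar with black twist cap, 62 mm across, 100 mm high, standing on the shelf to the right of the dishes; origin at the centre of its underside
- jar5: closed glass jar with black twist cap, 62 mm across, 100 mm high, standing on the shelf to the left of the dishes; origin at the centre of its underside
- funnel: orange silicone funnel standing on its mouth, 80 mm across (a small tab sticks out 15 mm more), 95 mm high, between the two dishes' ways; origin at the centre of its underside
- spoons: set of stainless measuring spoons in a spring clip, lying flat between the dishes, about 185 mm long (along its own x, clip at the -x end, spoons fanned 72 mm wide at the +x end), 16 mm high; origin near the middle, on the shelf

How it is judged:
On the way, in this order (a step that is already met when the one before it is completed fails the run):
1. the left-hand dish is tipped up by more than 57 degrees while the other stands flat (((world y of dish_marked above 0 m and angle between dish_marked's own z axis and vertical above 1 rad and angle between dish_plain's own z axis and vertical below 0.1 rad) or (world y of dish_plain above 0 m and angle between dish_plain's own z axis and vertical above 1 rad and angle between dish_marked's own z axis and vertical below 0.1 rad))), for 0.3 s.
2. the right-hand dish is tipped up by more than 57 degrees while the left-hand one stands flat again (((world y of dish_marked below 0 m and angle between dish_marked's own z axis and vertical above 1 rad and angle between dish_plain's own z axis and vertical below 0.1 rad) or (world y of dish_plain below 0 m and angle between dish_plain's own z axis and vertical above 1 rad and angle between dish_marked's own z axis and vertical below 0.1 rad))), for 0.3 s.
3. both dishes stand flat again, the stamped one not yet pushed to the blue tiles (angle between each of dish_marked, dish_plain's own z axis and vertical below 0.1 rad and x of dish_marked in the frame of tile_row below -0.04 m), for 0.1 s.
At the end, for the whole second after the job is handed in: The stamped dish stands flat and still with its centre within 16 mm of the centre line of the row of blue tiles; the other stands flat and still within 50 mm of where it began (x of dish_marked in the frame of tile_row between -0.016 and 0.016 m and angle between each of dish_marked, dish_plain's own z axis and vertical below 0.05 rad and height (world z) of dish_marked below 0.004 m and distance of dish_plain from where it was at the start of the episode below 0.05 m and linear speed of each of dish_marked, dish_plain below 0.01 m/s); the robot touches nothing.
It fails at once if a dish is lifted or carried: raised 12 mm while level, or its underside's centre raised 55 mm ((height (world z) of dish_marked above 0.055 m or (height (world z) of dish_marked above 0.012 m and angle between dish_marked's own z axis and vertical below 0.15 rad)) or (height (world z) of dish_plain above 0.055 m or (height (world z) of dish_plain above 0.012 m and angle between dish_plain's own z axis and vertical below 0.15 rad))).
It fails at once if a dish is tipped right over (angle between any of dish_marked, dish_plain's own z axis and vertical above 1.4 rad).
It fails at once if a jar, the funnel or the spoons are shifted by more than 25 mm or a jar is tilted (distance of any of jar4, jar5, funnel, spoons from where it was at the start of the episode above 0.025 m or angle between any of jar4, jar5's own z axis and vertical above 0.3 rad).
It also fails if it takes over 72 s, if anything falls off the work surface, if the arm or the gripper's body presses on something with over 40 N, if the wrist force passes 120 N, or if a joint passes its speed limit or range.

## Working session

There is one attempt and no reset: what is moved stays moved. The work goes in short steps, Python scripts to look and compute and a tool call to move; the robot and the scene stay as the last step left them, time stands still between calls to the robot, and variables do not carry over. Pictures are saved under pics/ and viewed, and the job is handed in when it is done.

Besides the shell and the picture viewer there is one more tool, called after "Request:" in YAML: its name, and indented under it one key for each argument. carry_out: Moves the arm, as the interface text tells. Its arguments: {"type":"object","properties":{"motion":{"type":"array"},"force":{"type":"number"}},"required":["motion"]}

```bash
mkdir -p pics
cat > h.py <<'E'
import numpy as np, cv2
from workcell import get_state, eyes, env
def snap(n,f):
    im=eyes.read_camera(n); cv2.imwrite('pics/'+f,im); return im
def ray(cal,u,v):
    K=np.array(cal['K']);T=np.array(cal['camera_from_world'])
    d=np.linalg.inv(K)@np.array([u,v,1.]); d=np.array([d[0],-d[1],-d[2]])
    R=T[:3,:3];o=-R.T@T[:3,3]; return o,R.T@d
def onz(cal,u,v,z):
    o,d=ray(cal,u,v); return o+d*(z-o[2])/d[2]
def proj(cal,p):
    K=np.array(cal['K']);T=np.array(cal['camera_from_world'])
    c=T[:3,:3]@np.array(p)+T[:3,3]; q=K@np.array([c[0],-c[1],-c[2]]); return q[:2]/q[2]
E
python3 - <<'E'
from h import *
print(get_state())
for n in ['scene','side','wrist']:
    c=eyes.calibration(n); print(n,c.keys()); T=np.array(c['camera_from_world']); print(c['K'],-T[:3,:3].T@T[:3,3])
    snap(n,n+'0.png')
E
```

```text
{'clock': 0.0, 'joint_pos': array([-1.35059334e+00,  3.14017785e-01,  4.49634036e-02,  1.30356034e+00,
       -9.37082504e-06,  1.43120046e+00]), 'qvel': array([-0.00050896, -0.00264036, -0.00049978,  0.0006859 , -0.00075358,
       -0.00091653]), 'tau': array([-1.94673892e-03, -4.80625892e+01,  2.98534673e+01,  1.92135468e-02,
       -3.51263161e-04, -1.04078959e-07]), 'tcp_pos': array([ 0.20239976, -0.5379978 ,  0.4037923 ]), 'orientation': array([-9.08270425e-04,  9.83861286e-01,  1.78930552e-01, -4.13155836e-05]), 'wrist_force': array([-1.01999145, -0.4558637 , -0.03151397]), 'ft_torque': array([ 0.00288949,  0.01752859, -0.01576663]), 'finger_gap': 0.08547321611748018}
scene dict_keys(['K', 'camera_from_world'])
[[428.71356314   0.         319.803164  ]
 [  0.         428.71356314 211.49252008]
 [  0.           0.           1.        ]] [0.94116208 0.4955592  0.82768646]
side dict_keys(['K', 'camera_from_world'])
[[391.66612237   0.         315.28346698]
 [  0.         391.66612237 199.36286798]
 [  0.           0.           1.        ]] [0.43165241 0.55861743 0.75037994]
wrist dict_keys(['K', 'camera_from_world'])
[[301.89017093   0.         320.46653187]
 [  0.         301.89017093 201.40204216]
 [  0.           0.           1.        ]] [ 0.26420058 -0.51526491  0.37343632]
```

View pics/scene0.png

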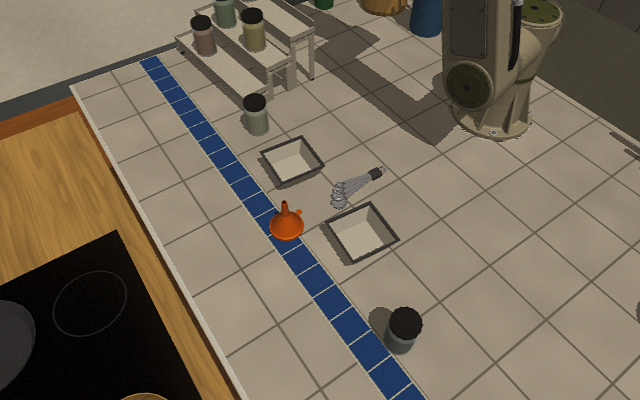

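View pics/side0.png

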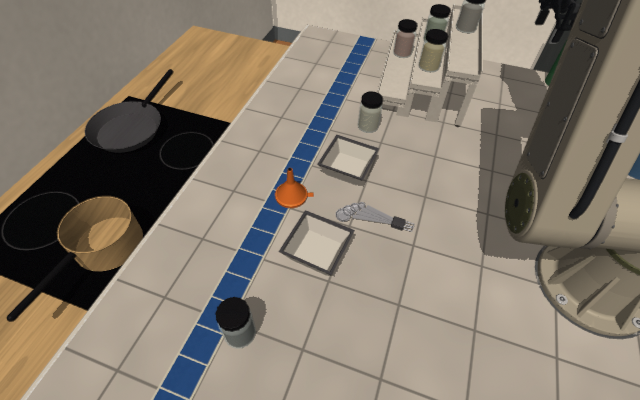

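View pics/wrist0.png

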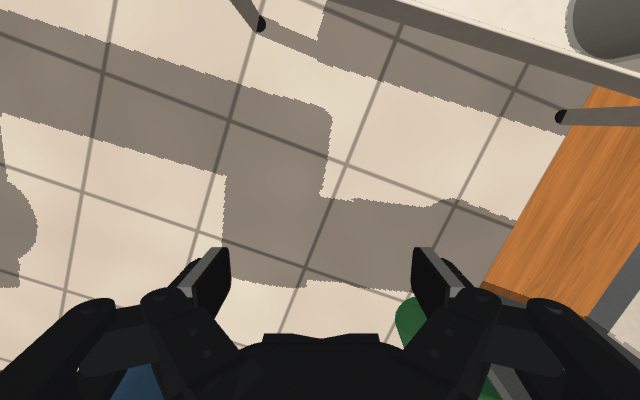

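Run:
```python
import cv2,numpy as np
a=cv2.imread('pics/scene0.png')[110:280,235:425]; b=cv2.imread('pics/side0.png')[120:290,260:420]
a=cv2.resize(a,None,fx=2.1,fy=3,interpolation=2); a=cv2.resize(cv2.imread('pics/scene0.png')[110:280,250:420],None,fx=2.35,fy=2.35,interpolation=2)
b=cv2.resize(cv2.imread('pics/side0.png')[120:290,260:430],None,fx=2.35,fy=2.35,interpolation=2)
cv2.imwrite('pics/crop0.png',np.hstack([a,b]))
```

```text
(no output)
```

View pics/crop0.png

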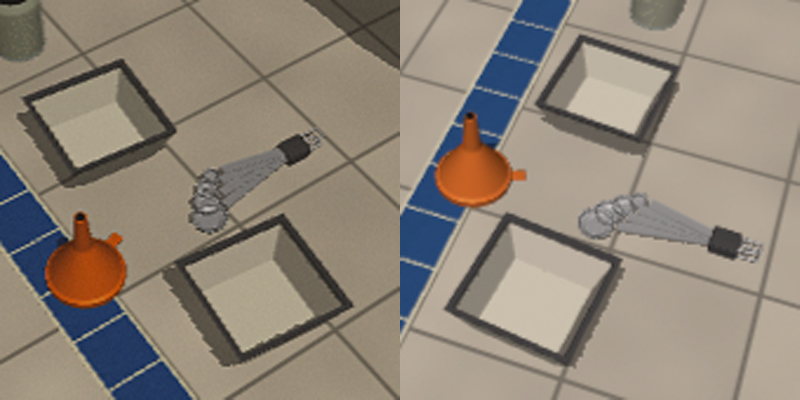

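```bash
cat >> h.py <<'E'
def dishes(im,cal,thr=78,out=None):
    g=im.max(axis=2); m=((g<thr)&(im.max(2).astype(int)-im.min(2)<28)).astype(np.uint8)
    cs,_=cv2.findContours(m,cv2.RETR_EXTERNAL,cv2.CHAIN_APPROX_NONE); res=[]
    for c in cs:
        if cv2.arcLength(c,False)<120: continue
        P=np.array([onz(cal,p[0][0],p[0][1],0.048)[:2] for p in c])
        r=cv2.minAreaRect((P*1000).astype(np.float32))
        if 100<min(r[1]) and max(r[1])<145 and 0.25<r[0][0]/1000<0.8 and abs(r[0][1])<400: res.append((np.round(r[0],1),np.round(r[1],1),round(r[2],1)))
    return res
E
python3 - <<'E'
from h import *
for n in ['scene','side']:
    im=cv2.imread(f'pics/{n}0.png'); cal=eyes.calibration(n)
    for t in (60,70,78,85): print(n,t,dishes(im,cal,t))
    hsv=cv2.cvtColor(im,cv2.COLOR_BGR2HSV)
    b=cv2.inRange(hsv,(105,120,60),(125,255,255))
    k,l,s,c=cv2.connectedComponentsWithStats(b)
    ys,xs=np.nonzero(b)
    P=np.array([onz(cal,x,y,0)[:2] for x,y in zip(xs,ys)]); P=P[(abs(P[:,1])<0.35)&(P[:,0]>0.4)&(P[:,0]<0.9)]
    for y0 in np.arange(-0.3,0.31,0.1):
        q=P[abs(P[:,1]-y0)<0.05][:,0]
        if len(q)>20: print('tile',round(y0,2),np.percentile(q,[1,50,99]).round(4))
    o=cv2.inRange(hsv,(3,150,80),(18,255,255)); k,l,s,c=cv2.connectedComponentsWithStats(o)
    for i in range(1,k):
        if s[i,4]>200 and s[i,0]>250 and s[i,1]<260: print('orange',s[i],c[i]); ys,xs=np.nonzero(l==i); j=ys.argmax(); print(onz(cal,xs[j],ys[j],0))
    d=(im.max(2)<50).astype(np.uint8); k,l,s,c=cv2.connectedComponentsWithStats(d)
    for i in range(1,k):
        if 150<s[i,4]<1500 and max(s[i,2],s[i,3])<60: print('dark',s[i],c[i].round(1),onz(cal,*c[i],0.1).round(3))
E
```

```text
scene 60 [(array([573.2, 133.7]), array([120.8, 118.3]), 83.9), (array([ 592. , -128.8]), array([123. , 132.2]), 84.9)]
scene 70 [(array([573.4, 134. ]), array([121.8, 119.1]), 83.9), (array([ 591.8, -128.7]), array([124.9, 132.7]), 85.0)]
scene 78 [(array([574. , 133.8]), array([122. , 120.4]), 83.9), (array([ 592.2, -123.2]), array([136.3, 132.7]), 84.8)]
scene 85 [(array([575.9, 133.8]), array([122.3, 126.2]), 83.3), (array([ 592.5, -123.3]), array([136.4, 135. ]), 84.8)]
tile -0.3 [0.6822 0.7097 0.7368]
tile -0.2 [0.6821 0.7095 0.7364]
tile -0.1 [0.682  0.7094 0.7363]
tile 0.0 [0.684  0.7245 0.7372]
tile 0.1 [0.6817 0.7094 0.7363]
tile 0.2 [0.6815 0.7094 0.7364]
tile 0.3 [0.6814 0.7095 0.7367]
orange [367   0  32  15 287] [384.36585366   5.62020906]
[-0.08481117 -0.56089964  0.        ]
orange [269 201  35  40 883] [286.400906   224.28425821]
[0.71691737 0.02818546 0.        ]
dark [409   0  15  35 280] [415.1  15.2] [-0.032 -0.377  0.1  ]
dark [449   0  37  55 774] [467.6  18.2] [-0.155 -0.273  0.1  ]
dark [241   8  22  16 298] [251.4  15.5] [ 0.39  -0.661  0.1  ]
dark [191  15 
[... 611 characters left out ...]

tile -0.3 [0.6822 0.7084 0.7349]
tile -0.2 [0.6819 0.7085 0.7352]
tile -0.1 [0.6818 0.7056 0.7354]
tile 0.0 [0.6825 0.7255 0.7358]
tile 0.1 [0.6818 0.7083 0.7355]
tile 0.2 [0.6819 0.7085 0.7356]
tile 0.3 [0.6823 0.7174 0.7361]
orange [275 169  38  39 757] [291.21796565 192.60369881]
[0.68370447 0.04001233 0.        ]
dark [431   5  19  13 209] [439.8  10.9] [ 0.481 -0.872  0.1  ]
dark [399  20  18  12 184] [407.2  25.5] [ 0.567 -0.73   0.1  ]
dark [426  29  22  15 269] [436.3  36.2] [ 0.465 -0.697  0.1  ]
dark [614  80  26  54 551] [629.  111.7] [-0.072 -0.5    0.1  ]
dark [362  92  21  16 278] [371.6  99.6] [ 0.575 -0.305  0.1  ]
dark [216 297  34  34 897] [232.5 313.7] [0.647 0.355 0.1  ]
```

Run:
```python
from h import *
pts={'scene':{'fun_c':(286,227),'fun_l':(269.5,226),'fun_r':(303.5,224),'fun_bot':(286,241),'tab':(302,211),'clip_end':(384,169),'spoon_tip':(338,207),'spoon_l':(332,195)},
'side':{'fun_l':(275,194),'fun_r':(308,194),'fun_bot':(291,207.5),'tab':(313,194),'clip_end':(412,226),'spoon_tip':(338,212)}}
for n in pts:
    cal=eyes.calibration(n)
    for k,p in pts[n].items():
        print(n,k,[onz(cal,*p,z)[:2].round(3).tolist() for z in (0,0.01)])
a=cv2.resize(cv2.imread('pics/scene0.png')[190:250,250:330],None,fx=5,fy=5,interpolation=2)
b=cv2.resize(cv2.imread('pics/side0.png')[160:220,260:340],None,fx=5,fy=5,interpolation=2)
cv2.imwrite('pics/fun.png',np.hstack([a,b]))
```

```text
scene fun_c [[0.689, 0.005], [0.692, 0.011]]
scene fun_l [[0.719, -0.019], [0.721, -0.013]]
scene fun_r [[0.651, 0.021], [0.654, 0.026]]
scene fun_bot [[0.709, 0.037], [0.712, 0.042]]
scene tab [[0.633, -0.012], [0.637, -0.006]]
scene clip_end [[0.388, -0.004], [0.395, 0.002]]
scene spoon_tip [[0.556, 0.027], [0.561, 0.032]]
scene spoon_l [[0.547, -0.011], [0.551, -0.005]]
side fun_l [[0.725, 0.012], [0.721, 0.02]]
side fun_r [[0.648, -0.017], [0.646, -0.009]]
side fun_bot [[0.672, 0.037], [0.669, 0.044]]
side tab [[0.637, -0.021], [0.634, -0.013]]
side clip_end [[0.387, -0.012], [0.388, -0.004]]
side spoon_tip [[0.562, 0.01], [0.56, 0.017]]
```

View pics/fun.png

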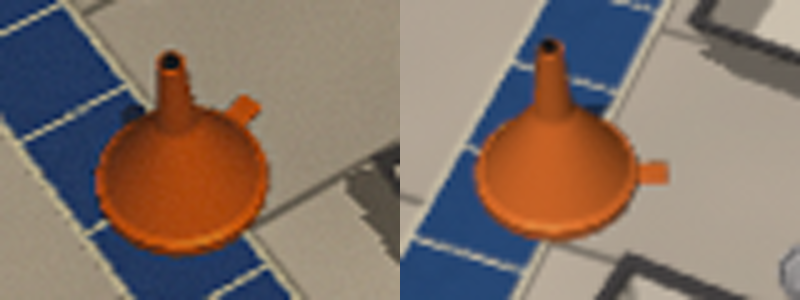

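Request:
carry_out:
  motion:
    - {"jaw": 1, "tx": 1.8, "ty": -2.1}
    - {"tx": 3.76, "ty": -4.19, "jaw": 1}
    - {"tx": 3.76, "ty": -4.19, "jaw": 1}
    - {"tx": 3.76, "ty": -4.19, "jaw": 1}
    - {"tx": 3.76, "ty": -4.19, "jaw": 1}
    - {"tx": 3.76, "ty": -4.19, "jaw": 1}
    - {"tx": 3.76, "ty": -4.19, "jaw": 1}
    - {"tx": 3.76, "ty": -4.19, "jaw": 1}
    - {"tx": 3.76, "ty": -4.19, "jaw": 1}
    - {"tx": 3.76, "ty": -4.19, "jaw": 1}
    - {"tx": 3.76, "ty": -4.19, "jaw": 1}
    - {"tx": 3.76, "ty": -4.19, "jaw": 1}
    - {"tx": 3.76, "ty": -4.19, "jaw": 1}
    - {"tx": 1.96, "ty": -2.1, "jaw": 1}
    - {"wz": -8, "jaw": 1}
    - {"wz": -10, "jaw": 1}
    - {"wz": -10, "jaw": 1}
    - {"wz": -10, "jaw": 1}
    - {"wz": -10, "jaw": 1}
    - {"wz": -10, "jaw": 1}

```text
invalid input at $.motion[0]: expected keys jaw, tx, ty, tz, wx, wy, wz
```

Request:
carry_out:
  motion:
    - {"jaw": 1, "tx": 1.8, "ty": -2.1, "tz": 0, "wx": 0, "wy": 0, "wz": 0}
    - {"jaw": 1, "tx": 3.76, "ty": -4.19, "tz": 0, "wx": 0, "wy": 0, "wz": 0}
    - {"jaw": 1, "tx": 3.76, "ty": -4.19, "tz": 0, "wx": 0, "wy": 0, "wz": 0}
    - {"jaw": 1, "tx": 3.76, "ty": -4.19, "tz": 0, "wx": 0, "wy": 0, "wz": 0}
    - {"jaw": 1, "tx": 3.76, "ty": -4.19, "tz": 0, "wx": 0, "wy": 0, "wz": 0}
    - {"jaw": 1, "tx": 3.76, "ty": -4.19, "tz": 0, "wx": 0, "wy": 0, "wz": 0}
    - {"jaw": 1, "tx": 3.76, "ty": -4.19, "tz": 0, "wx": 0, "wy": 0, "wz": 0}
    - {"jaw": 1, "tx": 3.76, "ty": -4.19, "tz": 0, "wx": 0, "wy": 0, "wz": 0}
    - {"jaw": 1, "tx": 3.76, "ty": -4.19, "tz": 0, "wx": 0, "wy": 0, "wz": 0}
    - {"jaw": 1, "tx": 3.76, "ty": -4.19, "tz": 0, "wx": 0, "wy": 0, "wz": 0}
    - {"jaw": 1, "tx": 3.76, "ty": -4.19, "tz": 0, "wx": 0, "wy": 0, "wz": 0}
    - {"jaw": 1, "tx": 3.76, "ty": -4.19, "tz": 0, "wx": 0, "wy": 0, "wz": 0}
    - {"jaw": 1, "tx": 3.76, "ty": -4.19, "tz": 0, "wx": 0, "wy": 0, "wz": 0}
    - {"jaw": 1, "tx": 1.9, "ty": -2.1, "tz": 0, "wx": 0, "wy": 0, "wz": 0}
    - {"jaw": 1, "tx": 0, "ty": 0, "tz": 0, "wx": 0, "wy": 0, "wz": -9}
    - {"jaw": 1, "tx": 0, "ty": 0, "tz": 0, "wx": 0, "wy": 0, "wz": -10}
    - {"jaw": 1, "tx": 0, "ty": 0, "tz": 0, "wx": 0, "wy": 0, "wz": -10}
    - {"jaw": 1, "tx": 0, "ty": 0, "tz": 0, "wx": 0, "wy": 0, "wz": -10}
    - {"jaw": 1, "tx": 0, "ty": 0, "tz": 0, "wx": 0, "wy": 0, "wz": -10}
    - {"jaw": 1, "tx": 0, "ty": 0, "tz": 0, "wx": 0, "wy": 0, "wz": -10}

```text
clock: 2.65
tcp_pos: [0.4674, 0.1436, 0.4044]
orientation: [-0.0, 0.766, 0.642, -0.0]
wrist_force: [0.2, 0.2, 0.3]
finger_gap: 0.0852
```

```bash
cat >> h.py <<'E'
from scipy.spatial.transform import Rotation as Rn
def pose():
    s=get_state(); w,x,y,z=s['orientation']; return np.array(s['tcp_pos']),Rn.from_quat([x,y,z,w]).as_matrix(),s
E
python3 - <<'E'
from h import *
p,R,s=pose(); print(p,R.round(4),s['joint_pos'].round(3),s['wrist_force'],s['clock'])
im=snap('wrist','w1.png'); print(dishes(im,eyes.calibration('wrist')))
im=snap('side','s1.png')
E
```

```text
[0.4674387  0.14359637 0.40439299] [[ 1.746e-01  9.846e-01 -6.000e-04]
 [ 9.846e-01 -1.746e-01 -2.000e-04]
 [-3.000e-04 -6.000e-04 -1.000e+00]] [ 0.134  0.147 -0.169  1.255 -0.     1.88 ] [0.23208089 0.2133342  0.26026044] 2.65
[(array([572.6, 131.7]), array([120.4, 119.9]), 84.1)]
```

View pics/w1.png

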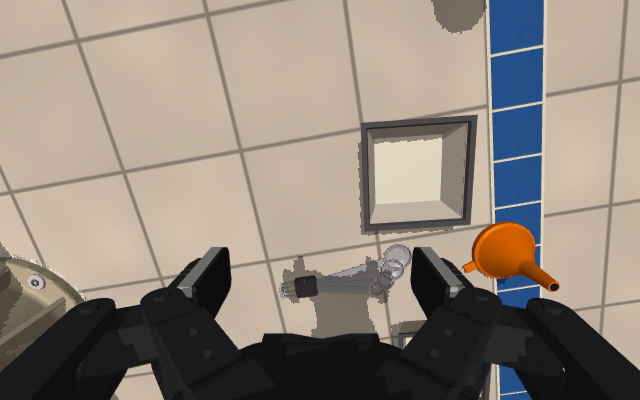

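View pics/s1.png

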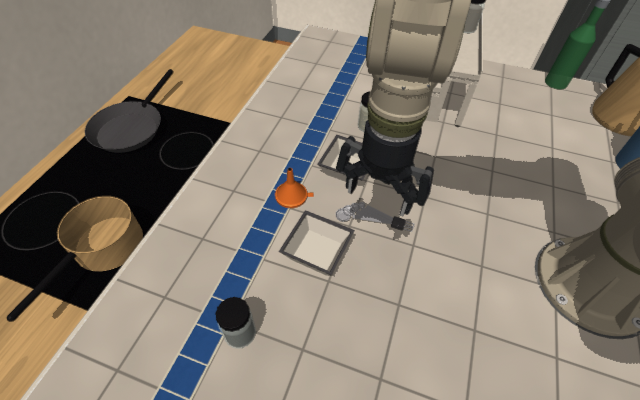

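Request:
carry_out:
  motion:
    - {"jaw": 1, "tx": 0, "ty": 0, "tz": 2, "wx": 0, "wy": 0, "wz": -4}
    - {"jaw": 1, "tx": 0, "ty": 0.1, "tz": 5, "wx": 0, "wy": 0, "wz": 0}
    - {"jaw": 1, "tx": 0, "ty": 0, "tz": 5, "wx": 0, "wy": 0, "wz": 0}
    - {"jaw": 1, "tx": 0, "ty": 0, "tz": 4, "wx": 0, "wy": 0, "wz": 0}
    - {"jaw": 1, "tx": 0, "ty": 0, "tz": 2, "wx": 0, "wy": 0, "wz": 0}
    - {"jaw": 1, "tx": 0, "ty": 0, "tz": 0, "wx": 0, "wy": 0, "wz": 0}

```text
clock: 3.5
tcp_pos: [0.4675, 0.1433, 0.223]
orientation: [-0.001, 0.746, 0.666, -0.002]
wrist_force: [-0.7, -0.1, 0.2]
finger_gap: 0.0854
```

Run:
```python
from h import *
p,R,s=pose(); print(p,R.round(4),s['wrist_force'],s['clock'])
im=snap('wrist','w2.png'); im=snap('side','s2.png')
cv2.imwrite('pics/s2c.png',cv2.resize(im[150:300,220:460],None,fx=3.3,fy=3.3,interpolation=2))
```

```text
[0.46750913 0.14331609 0.22303435] [[ 1.139e-01  9.935e-01 -4.100e-03]
 [ 9.935e-01 -1.139e-01 -7.000e-04]
 [-1.100e-03 -4.000e-03 -1.000e+00]] [-0.72958551 -0.1068216   0.18710102] 3.5
```

View pics/s2c.png

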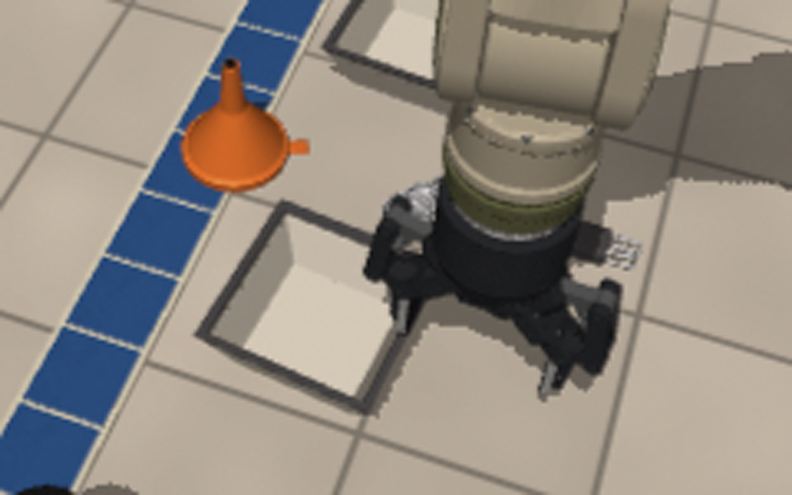

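View pics/w2.png

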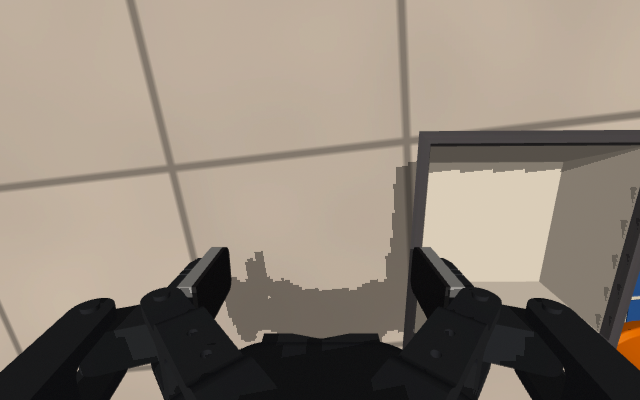

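Run:
```python
from h import *
p,R,s=pose(); cal=eyes.calibration('wrist')
for x in (.011,-.011):
  for y in (.0426,.05,.057):
    for z in (.16,.12): print(x,y,z,proj(cal,p+R@[x,y,z]).round(1))
e=np.array([.9946,-.103]);c=np.array([.5726,.1317])
for s in (-.06,-.055,-.045): 
  for t in (0,.03): print('rim',s,t,proj(cal,[*(c+s*e+t*np.array([.103,.9946])),.048]).round(1))
```

```text
0.011 0.0426 0.16 [412.8 241.9]
0.011 0.0426 0.12 [448.2 288.8]
0.011 0.05 0.16 [428.9 241.9]
0.011 0.05 0.12 [470.4 288.8]
0.011 0.057 0.16 [444.  241.9]
0.011 0.057 0.12 [491.4 288.8]
-0.011 0.0426 0.16 [409.2 284.5]
-0.011 0.0426 0.12 [441.4 344.3]
-0.011 0.05 0.16 [424.6 284.5]
-0.011 0.05 0.12 [462.4 344.3]
-0.011 0.057 0.16 [439.2 284.5]
-0.011 0.057 0.12 [482.2 344.3]
rim -0.06 0 [404.7 249.6]
rim -0.06 0.03 [408.5 194.3]
rim -0.055 0 [414.2 249.5]
rim -0.055 0.03 [418.5 194.2]
rim -0.045 0 [433.2 249.3]
rim -0.045 0.03 [438.5 194. ]
```

Request:
carry_out:
  motion:
    - {"jaw": 1, "tx": 0, "ty": 0.55, "tz": 0.8, "wx": 0, "wy": 0, "wz": 0}
    - {"jaw": 1, "tx": 0, "ty": 0, "tz": 0.5, "wx": 0, "wy": 0, "wz": 0}
    - {"jaw": 1, "tx": 0, "ty": 0, "tz": 0.2, "wx": 0, "wy": 0, "wz": 0}
    - {"jaw": 1, "tx": 0, "ty": 0, "tz": 0, "wx": 0, "wy": 0, "wz": 0}

```text
clock: 4.1
tcp_pos: [0.4739, 0.1428, 0.2096]
orientation: [-0.0, 0.745, 0.667, -0.0]
wrist_force: [0.3, 0.3, -0.4]
finger_gap: 0.0851
```

Run:
```python
from h import *
p,R,s=pose(); print(p,R[:,1].round(4),s['wrist_force'],s['clock'])
im=snap('wrist','w3.png')
```

```text
[0.47391082 0.14283364 0.20956602] [ 9.938e-01 -1.114e-01 -3.000e-04] [ 0.25914737  0.27446298 -0.36783321] 4.1
```

View pics/w3.png

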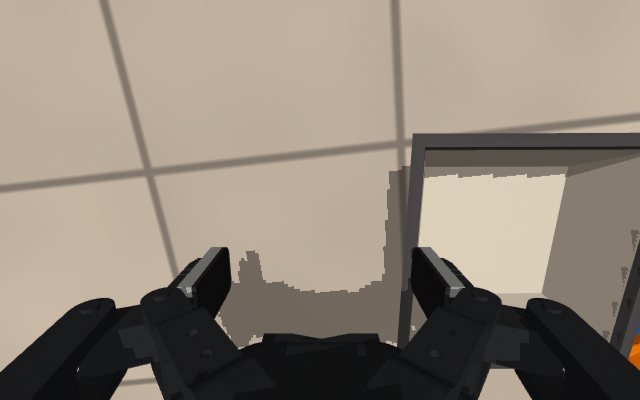

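Request:
carry_out:
  motion:
    - {"jaw": 1, "tx": 0, "ty": -0.25, "tz": 0, "wx": 0, "wy": 0, "wz": 0}
    - {"jaw": 1, "tx": 0, "ty": 0, "tz": 0.15, "wx": 0, "wy": 0, "wz": 0}
    - {"jaw": 1, "tx": 0, "ty": 0, "tz": 0.1, "wx": 0, "wy": 0, "wz": 0}
    - {"jaw": 1, "tx": 0, "ty": 0, "tz": 0, "wx": 0, "wy": 0, "wz": 0}

```text
clock: 4.65
tcp_pos: [0.4714, 0.1432, 0.2081]
orientation: [0.0, 0.745, 0.667, 0.0]
wrist_force: [-3.7, -0.8, 9.6]
finger_gap: 0.0853
```

Request:
carry_out:
  motion:
    - {"jaw": 1, "tx": 0, "ty": -0.2, "tz": 0.07, "wx": 0, "wy": 0, "wz": 0}
    - {"jaw": 1, "tx": 0, "ty": -0.2, "tz": 0.07, "wx": 0, "wy": 0, "wz": 0}
    - {"jaw": 1, "tx": 0, "ty": -0.2, "tz": 0.08, "wx": 0, "wy": 0, "wz": 0}
    - {"jaw": 1, "tx": 0, "ty": -0.2, "tz": 0.08, "wx": 0, "wy": 0, "wz": 0}
    - {"jaw": 1, "tx": 0, "ty": -0.2, "tz": 0.1, "wx": 0, "wy": 0, "wz": 0}
    - {"jaw": 1, "tx": 0, "ty": -0.19, "tz": 0.1, "wx": 0, "wy": 0, "wz": 0}
    - {"jaw": 1, "tx": 0, "ty": -0.18, "tz": 0.12, "wx": 0, "wy": 0, "wz": 0}
    - {"jaw": 1, "tx": 0, "ty": -0.18, "tz": 0.12, "wx": 0, "wy": 0, "wz": 0}
    - {"jaw": 1, "tx": 0, "ty": -0.18, "tz": 0.13, "wx": 0, "wy": 0, "wz": 0}
    - {"jaw": 1, "tx": 0, "ty": -0.17, "tz": 0.13, "wx": 0, "wy": 0, "wz": 0}
    - {"jaw": 1, "tx": 0, "ty": -0.16, "tz": 0.15, "wx": 0, "wy": 0, "wz": 0}
    - {"jaw": 1, "tx": 0, "ty": -0.16, "tz": 0.15, "wx": 0, "wy": 0, "wz": 0}

```text
clock: 6.15
tcp_pos: [0.4492, 0.1456, 0.1943]
orientation: [-0.0, 0.745, 0.667, -0.0]
wrist_force: [-2.2, 0.1, 4.4]
finger_gap: 0.0853
```

Run:
```python
from h import *
p,R,s=pose(); print(p,R[:,1].round(4),s['wrist_force'],s['clock'])
im=snap('side','s4.png')
im2=snap('wrist','w4.png')
a=cv2.resize(im[150:300,220:430],None,fx=1.9,fy=1.9,interpolation=2); b=cv2.resize(im2,(400,250))
h=np.zeros((285,800,3),np.uint8); h[:a.shape[0],:a.shape[1]]=a; h[:250,400:]=b; cv2.imwrite('pics/m4.png',h)
```

```text
[0.44918511 0.14562845 0.19433958] [ 9.938e-01 -1.111e-01 -1.000e-04] [-2.24580487  0.13533758  4.36580567] 6.15
```

View pics/m4.png

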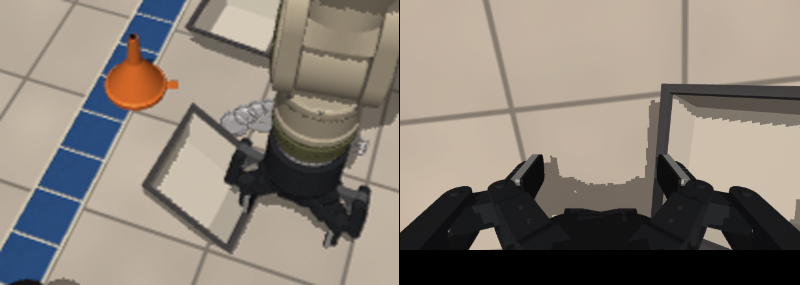

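Request:
carry_out:
  motion:
    - {"jaw": 1, "tx": 0, "ty": -0.15, "tz": 0.16, "wx": 0, "wy": 0, "wz": 0}
    - {"jaw": 1, "tx": 0, "ty": -0.15, "tz": 0.16, "wx": 0, "wy": 0, "wz": 0}
    - {"jaw": 1, "tx": 0, "ty": -0.13, "tz": 0.17, "wx": 0, "wy": 0, "wz": 0}
    - {"jaw": 1, "tx": 0, "ty": -0.13, "tz": 0.17, "wx": 0, "wy": 0, "wz": 0}
    - {"jaw": 1, "tx": 0, "ty": -0.12, "tz": 0.18, "wx": 0, "wy": 0, "wz": 0}
    - {"jaw": 1, "tx": 0, "ty": -0.11, "tz": 0.19, "wx": 0, "wy": 0, "wz": 0}
    - {"jaw": 1, "tx": 0, "ty": -0.1, "tz": 0.2, "wx": 0, "wy": 0, "wz": 0}
    - {"jaw": 1, "tx": 0, "ty": -0.1, "tz": 0.2, "wx": 0, "wy": 0, "wz": 0}
    - {"jaw": 1, "tx": 0, "ty": -0.09, "tz": 0.2, "wx": 0, "wy": 0, "wz": 0}
    - {"jaw": 1, "tx": 0, "ty": -0.08, "tz": 0.2, "wx": 0, "wy": 0, "wz": 0}
    - {"jaw": 1, "tx": 0, "ty": -0.07, "tz": 0.2, "wx": 0, "wy": 0, "wz": 0}
    - {"jaw": 1, "tx": 0, "ty": -0.06, "tz": 0.2, "wx": 0, "wy": 0, "wz": 0}
    - {"jaw": 1, "tx": 0, "ty": -0.03, "tz": 0.12, "wx": 0, "wy": 0, "wz": 0}
    - {"jaw": 1, "tx": 0, "ty": 0, "tz": 0, "wx": 0, "wy": 0, "wz": 0}

```text
clock: 8.0
tcp_pos: [0.4363, 0.1471, 0.1706]
orientation: [-0.0, 0.745, 0.667, -0.0]
wrist_force: [0.1, -0.1, -0.0]
finger_gap: 0.0855
```

```bash
cat > m.py <<'E'
import sys
from h import *
t=sys.argv[1]
p,R,s=pose(); print(p,R[:,1].round(4),s['wrist_force'],s['clock'])
im=snap('side','s%s.png'%t); im3=snap('scene','c%s.png'%t)
im2=snap('wrist','w%s.png'%t)
x0=int(sys.argv[2]) if len(sys.argv)>2 else 0
h=np.zeros((540,800,3),np.uint8)
a=cv2.resize(im[80:300,220:460],None,fx=1.66,fy=1.66,interpolation=2); c=cv2.resize(im3[80:300,230:470],None,fx=1.66,fy=1.66,interpolation=2)
h[:a.shape[0],:a.shape[1]]=a; h[:c.shape[0],400:400+c.shape[1]]=c; b=cv2.resize(im2,None,fx=.26*1.0,fy=.26); h[370:370+b.shape[0],:b.shape[1]]=b
cv2.imwrite('pics/m%s.png'%t,h)
E
python3 m.py 5
```

```text
[0.43630446 0.14706837 0.17055055] [ 9.938e-01 -1.112e-01 -2.000e-04] [ 0.110079   -0.12685623 -0.02679806] 8.0
```

View pics/m5.png

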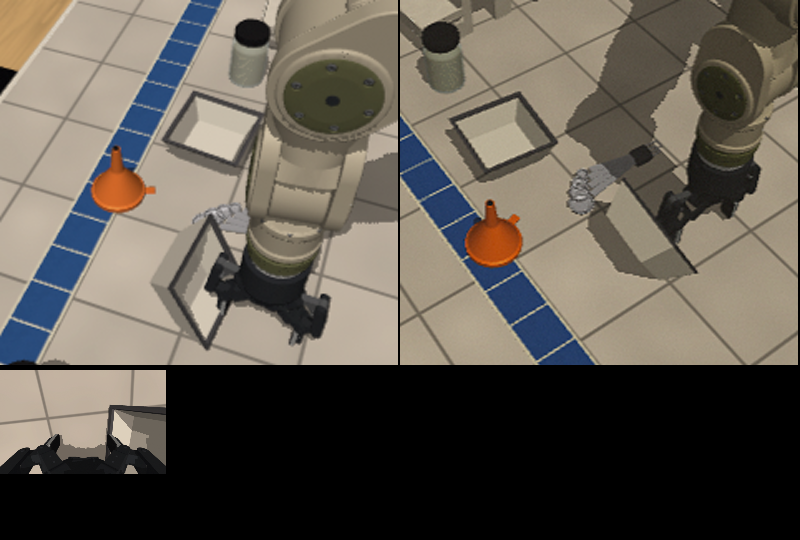

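Run:
```python
from h import *
c=cv2.imread('pics/c5.png'); s=cv2.imread('pics/s5.png')
cv2.imwrite('pics/z5.png',np.hstack([cv2.resize(c[170:260,340:430],None,fx=4.4,fy=4.4,interpolation=2),cv2.resize(s[200:300,300:400],(396,396),interpolation=2)]))
```

```text
(no output)
```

View pics/z5.png

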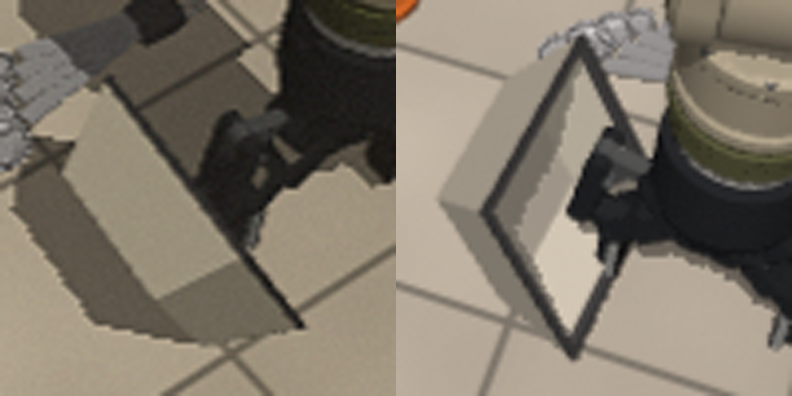

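Request:
carry_out:
  motion:
    - {"jaw": 1, "tx": 0, "ty": -0.03, "tz": 0.1, "wx": 0, "wy": 0, "wz": 0}
    - {"jaw": 1, "tx": 0, "ty": -0.02, "tz": 0.1, "wx": 0, "wy": 0, "wz": 0}
    - {"jaw": 1, "tx": 0, "ty": -0.02, "tz": 0.1, "wx": 0, "wy": 0, "wz": 0}
    - {"jaw": 1, "tx": 0, "ty": -0.01, "tz": 0.1, "wx": 0, "wy": 0, "wz": 0}
    - {"jaw": 1, "tx": 0, "ty": 0, "tz": 0, "wx": 0, "wy": 0, "wz": 0}

```text
clock: 8.78
tcp_pos: [0.4355, 0.1471, 0.1666]
orientation: [-0.0, 0.745, 0.667, -0.0]
wrist_force: [0.6, -0.3, 0.0]
finger_gap: 0.0856
```

```bash
python3 m.py 6
python3 - <<'E'
from h import *
c=cv2.imread('pics/c6.png'); s=cv2.imread('pics/s6.png')
cv2.imwrite('pics/z6.png',np.hstack([cv2.resize(c[170:260,340:430],None,fx=4.4,fy=4.4,interpolation=2),cv2.resize(s[200:300,300:400],(396,396),interpolation=2)]))
E
```

```text
[0.43549839 0.14714039 0.16655273] [ 9.938e-01 -1.112e-01 -2.000e-04] [ 0.57461041 -0.2565706   0.00216629] 8.775
```

View pics/z6.png

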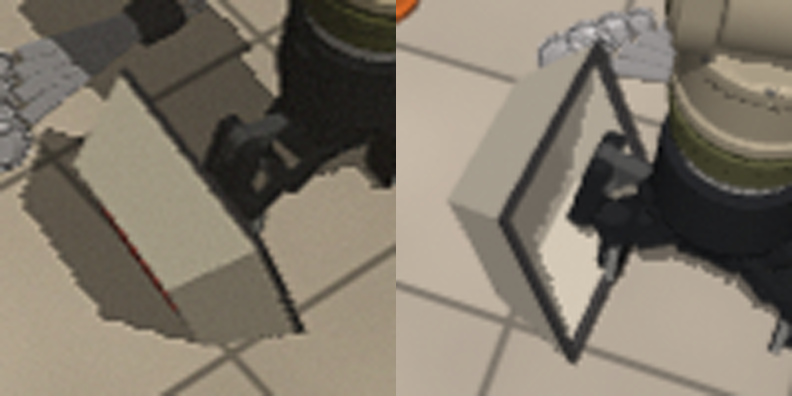

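Request:
carry_out:
  motion:
    - {"jaw": 1, "tx": 0, "ty": 0.04, "tz": -0.2, "wx": 0, "wy": 0, "wz": 0}
    - {"jaw": 1, "tx": 0, "ty": 0.04, "tz": -0.2, "wx": 0, "wy": 0, "wz": 0}
    - {"jaw": 1, "tx": 0, "ty": 0.05, "tz": -0.2, "wx": 0, "wy": 0, "wz": 0}
    - {"jaw": 1, "tx": 0, "ty": 0.06, "tz": -0.2, "wx": 0, "wy": 0, "wz": 0}
    - {"jaw": 1, "tx": 0, "ty": 0.07, "tz": -0.2, "wx": 0, "wy": 0, "wz": 0}
    - {"jaw": 1, "tx": 0, "ty": 0.08, "tz": -0.2, "wx": 0, "wy": 0, "wz": 0}
    - {"jaw": 1, "tx": 0, "ty": 0.09, "tz": -0.2, "wx": 0, "wy": 0, "wz": 0}
    - {"jaw": 1, "tx": 0, "ty": 0, "tz": 0, "wx": 0, "wy": 0, "wz": 0}

```text
clock: 9.93
tcp_pos: [0.44, 0.1467, 0.1809]
orientation: [0.0, 0.745, 0.667, 0.0]
wrist_force: [-0.2, 0.3, 1.1]
finger_gap: 0.0852
```

```bash
python3 m.py 7
```

```text
[0.43999216 0.14668402 0.18086255] [ 9.938e-01 -1.112e-01  4.000e-04] [-0.20582385  0.31329743  1.12525049] 9.925
```

View pics/m7.png

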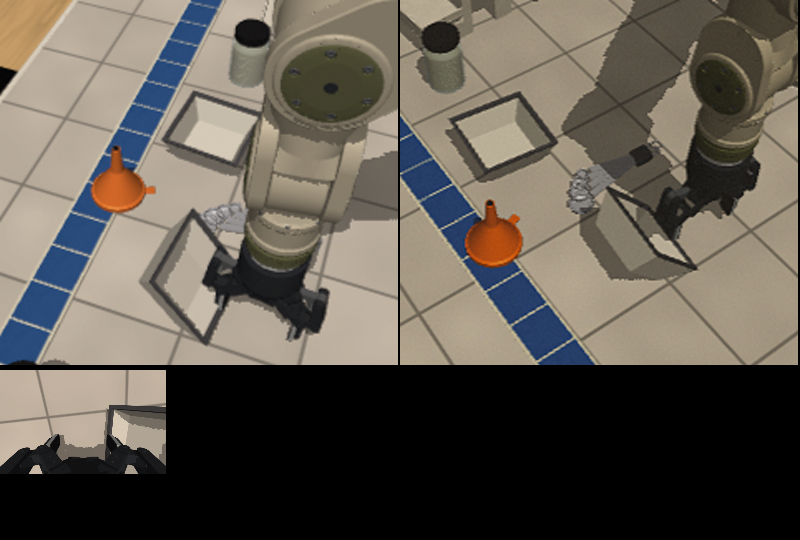

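Request:
carry_out:
  motion:
    - {"jaw": 1, "tx": 0, "ty": 0.2, "tz": -0.37, "wx": 0, "wy": 0, "wz": 0}
    - {"jaw": 1, "tx": 0, "ty": 0.23, "tz": -0.37, "wx": 0, "wy": 0, "wz": 0}
    - {"jaw": 1, "tx": 0, "ty": 0.13, "tz": -0.17, "wx": 0, "wy": 0, "wz": 0}
    - {"jaw": 1, "tx": 0, "ty": 0.14, "tz": -0.17, "wx": 0, "wy": 0, "wz": 0}
    - {"jaw": 1, "tx": 0, "ty": 0.15, "tz": -0.15, "wx": 0, "wy": 0, "wz": 0}
    - {"jaw": 1, "tx": 0, "ty": 0.16, "tz": -0.15, "wx": 0, "wy": 0, "wz": 0}
    - {"jaw": 1, "tx": 0, "ty": 0.17, "tz": -0.15, "wx": 0, "wy": 0, "wz": 0}
    - {"jaw": 1, "tx": 0, "ty": 0.17, "tz": -0.13, "wx": 0, "wy": 0, "wz": 0}
    - {"jaw": 1, "tx": 0, "ty": 0.18, "tz": -0.13, "wx": 0, "wy": 0, "wz": 0}
    - {"jaw": 1, "tx": 0, "ty": 0.18, "tz": -0.12, "wx": 0, "wy": 0, "wz": 0}
    - {"jaw": 1, "tx": 0, "ty": 0.18, "tz": -0.12, "wx": 0, "wy": 0, "wz": 0}
    - {"jaw": 1, "tx": 0, "ty": 0.19, "tz": -0.1, "wx": 0, "wy": 0, "wz": 0}
    - {"jaw": 1, "tx": 0, "ty": 0.2, "tz": -0.1, "wx": 0, "wy": 0, "wz": 0}
    - {"jaw": 1, "tx": 0, "ty": 0.2, "tz": -0.08, "wx": 0, "wy": 0, "wz": 0}
    - {"jaw": 1, "tx": 0, "ty": 0.2, "tz": -0.08, "wx": 0, "wy": 0, "wz": 0}
    - {"jaw": 1, "tx": 0, "ty": 0.2, "tz": -0.1, "wx": 0, "wy": 0, "wz": 0}
    - {"jaw": 1, "tx": 0, "ty": 0.15, "tz": -0.1, "wx": 0, "wy": 0, "wz": 0}
    - {"jaw": 1, "tx": 0, "ty": 0.1, "tz": -0.15, "wx": 0, "wy": 0, "wz": 0}
    - {"jaw": 1, "tx": 0, "ty": 0, "tz": -0.2, "wx": 0, "wy": 0, "wz": 0}
    - {"jaw": 1, "tx": 0, "ty": 0, "tz": -0.3, "wx": 0, "wy": 0, "wz": 0}

```text
clock: 12.58
tcp_pos: [0.4708, 0.1432, 0.2128]
orientation: [-0.0, 0.745, 0.667, -0.0]
wrist_force: [0.1, -0.4, -0.7]
finger_gap: 0.0854
```

```bash
python3 m.py 8
```

```text
[0.47081075 0.14317611 0.21278144] [ 9.938e-01 -1.112e-01 -8.000e-04] [ 0.08318659 -0.35309522 -0.74510595] 12.575
```

View pics/m8.png

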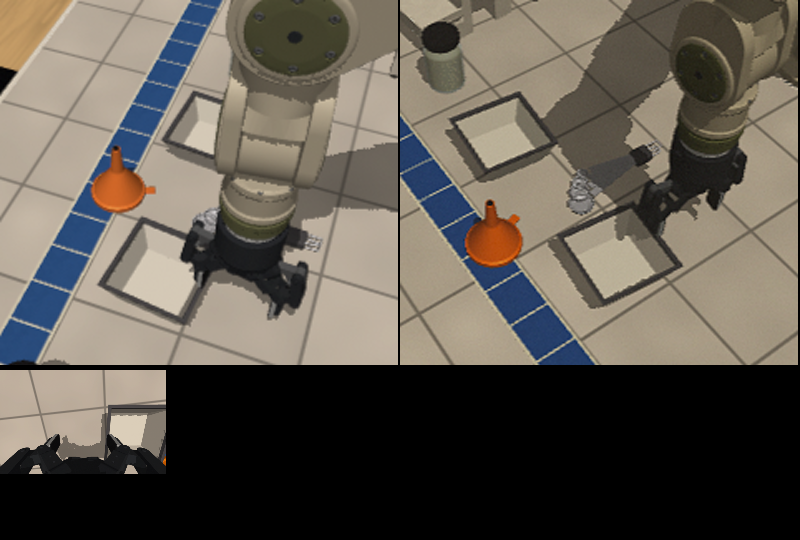

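Request:
carry_out:
  motion:
    - {"jaw": 1, "tx": 0, "ty": 0, "tz": -3, "wx": 0, "wy": 0, "wz": 0}
    - {"jaw": 1, "tx": 0, "ty": 0, "tz": -5.5, "wx": 0, "wy": 0, "wz": 0}
    - {"jaw": 1, "tx": 0, "ty": 0, "tz": -5.5, "wx": 0, "wy": 0, "wz": 0}
    - {"jaw": 1, "tx": -3, "ty": 0.5, "tz": -3, "wx": 0, "wy": 0, "wz": 0}
    - {"jaw": 1, "tx": -5, "ty": 0.8, "tz": 0, "wx": 0, "wy": 0, "wz": 0}
    - {"jaw": 1, "tx": -5, "ty": 0.8, "tz": 0, "wx": 0, "wy": 0, "wz": 0}
    - {"jaw": 1, "tx": -5, "ty": 0.8, "tz": 0, "wx": 0, "wy": 0, "wz": 0}
    - {"jaw": 1, "tx": -5, "ty": 0.8, "tz": 0, "wx": 0, "wy": 0, "wz": 0}
    - {"jaw": 1, "tx": -3.1, "ty": 0.3, "tz": 0, "wx": 0, "wy": 0, "wz": 0}
    - {"jaw": 1, "tx": 0, "ty": 0, "tz": 0, "wx": 0, "wy": 0, "wz": 0}

```text
clock: 13.98
tcp_pos: [0.4816, -0.1226, 0.3827]
orientation: [-0.0, 0.747, 0.665, -0.0]
wrist_force: [0.1, -0.1, -0.6]
finger_gap: 0.0851
```

```bash
python3 m.py 9
python3 - <<'E'
from h import *
cal=eyes.calibration('wrist'); im=cv2.imread('pics/w9.png')
for t in (70,78,85): print(dishes(im,cal,t))
cal=eyes.calibration('side'); im=cv2.imread('pics/s9.png'); print(dishes(im,cal,70))
cal=eyes.calibration('scene'); im=cv2.imread('pics/c9.png'); print(dishes(im,cal,65))
E
```

```text
[ 0.48161762 -0.1225654   0.38274443] [ 9.934e-01 -1.149e-01 -3.000e-04] [ 0.05453754 -0.08886997 -0.61048007] 13.975
[(array([ 584.1, -132.5]), array([109.8, 110.1]), 84.8)]
[(array([ 584.2, -132.6]), array([111.4, 110.7]), 84.8)]
[(array([ 581.6, -133.6]), array([122.5, 125.5]), 84.9)]
[(array([572.5, 132.9]), array([119.3, 118.1]), 83.8), (array([ 583. , -130.4]), array([120.5, 118.4]), 84.7)]
[(array([573.6, 133.7]), array([120.9, 118.9]), 83.8)]
```

View pics/w9.png

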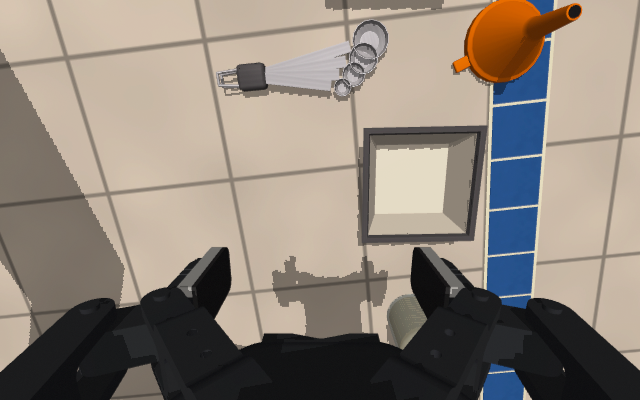

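Request:
carry_out:
  motion:
    - {"jaw": 1, "tx": 0.1, "ty": 0, "tz": 3, "wx": 0, "wy": 0, "wz": -1.4}
    - {"jaw": 1, "tx": 0, "ty": 0, "tz": 5, "wx": 0, "wy": 0, "wz": 0}
    - {"jaw": 1, "tx": 0, "ty": 0, "tz": 5, "wx": 0, "wy": 0, "wz": 0}
    - {"jaw": 1, "tx": 0, "ty": 0, "tz": 3, "wx": 0, "wy": 0, "wz": 0}
    - {"jaw": 1, "tx": 0, "ty": 0, "tz": 1, "wx": 0, "wy": 0, "wz": 0}
    - {"jaw": 1, "tx": 0, "ty": 0, "tz": 0.1, "wx": 0, "wy": 0, "wz": 0}
    - {"jaw": 1, "tx": 0, "ty": 0, "tz": 0, "wx": 0, "wy": 0, "wz": 0}

```text
clock: 15.0
tcp_pos: [0.4826, -0.1196, 0.2134]
orientation: [0.001, 0.737, 0.676, 0.0]
wrist_force: [0.0, -0.5, -0.2]
finger_gap: 0.0851
```

```bash
python3 m.py 10
python3 - <<'E'
from h import *
p,R,s=pose(); e=np.array([.9959,-.0906]); d=np.array([.5835,-.131])-p[:2]; print(d@e, d@[-e[1],e[0]])
E
```

```text
[ 0.48257264 -0.11961151  0.21344218] [ 0.9963 -0.0863  0.0023] [ 0.02072884 -0.47133794 -0.18733918] 15.0
0.10170729987944979 -0.0019526750851937525
```

View pics/w10.png

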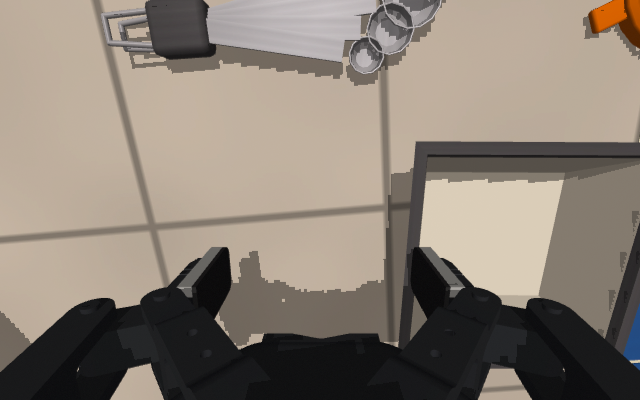

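Request:
carry_out:
  motion:
    - {"jaw": 1, "tx": -0.1, "ty": -0.05, "tz": 0.3, "wx": 0, "wy": 0, "wz": 0}
    - {"jaw": 1, "tx": 0, "ty": 0, "tz": 0.2, "wx": 0, "wy": 0, "wz": 0}
    - {"jaw": 1, "tx": 0, "ty": 0, "tz": 0.1, "wx": 0, "wy": 0, "wz": 0}
    - {"jaw": 1, "tx": 0, "ty": 0, "tz": 0, "wx": 0, "wy": 0, "wz": 0}

```text
clock: 15.65
tcp_pos: [0.4813, -0.1208, 0.208]
orientation: [0.001, 0.737, 0.676, 0.0]
wrist_force: [-6.9, 1.2, 17.0]
finger_gap: 0.0856
```

Request:
carry_out:
  motion:
    - {"jaw": 1, "tx": 0, "ty": -0.2, "tz": 0.05, "wx": 0, "wy": 0, "wz": 0}
    - {"jaw": 1, "tx": 0, "ty": -0.2, "tz": 0.05, "wx": 0, "wy": 0, "wz": 0}
    - {"jaw": 1, "tx": 0, "ty": -0.2, "tz": 0.06, "wx": 0, "wy": 0, "wz": 0}
    - {"jaw": 1, "tx": 0, "ty": -0.2, "tz": 0.08, "wx": 0, "wy": 0, "wz": 0}
    - {"jaw": 1, "tx": 0, "ty": -0.2, "tz": 0.1, "wx": 0, "wy": 0, "wz": 0}
    - {"jaw": 1, "tx": 0, "ty": -0.19, "tz": 0.1, "wx": 0, "wy": 0, "wz": 0}
    - {"jaw": 1, "tx": 0, "ty": -0.18, "tz": 0.12, "wx": 0, "wy": 0, "wz": 0}
    - {"jaw": 1, "tx": 0, "ty": -0.18, "tz": 0.12, "wx": 0, "wy": 0, "wz": 0}
    - {"jaw": 1, "tx": 0, "ty": -0.18, "tz": 0.13, "wx": 0, "wy": 0, "wz": 0}
    - {"jaw": 1, "tx": 0, "ty": -0.17, "tz": 0.13, "wx": 0, "wy": 0, "wz": 0}
    - {"jaw": 1, "tx": 0, "ty": -0.16, "tz": 0.15, "wx": 0, "wy": 0, "wz": 0}
    - {"jaw": 1, "tx": 0, "ty": -0.16, "tz": 0.15, "wx": 0, "wy": 0, "wz": 0}

```text
clock: 17.15
tcp_pos: [0.4588, -0.1187, 0.1939]
orientation: [0.0, 0.737, 0.676, -0.0]
wrist_force: [-3.2, -0.1, 4.0]
finger_gap: 0.0855
```

```bash
python3 m.py 11
```

```text
[ 0.458821   -0.11873356  0.1939179 ] [ 9.962e-01 -8.720e-02 -1.000e-04] [-3.22175108 -0.05932902  4.02767692] 17.15
```

View pics/m11.png

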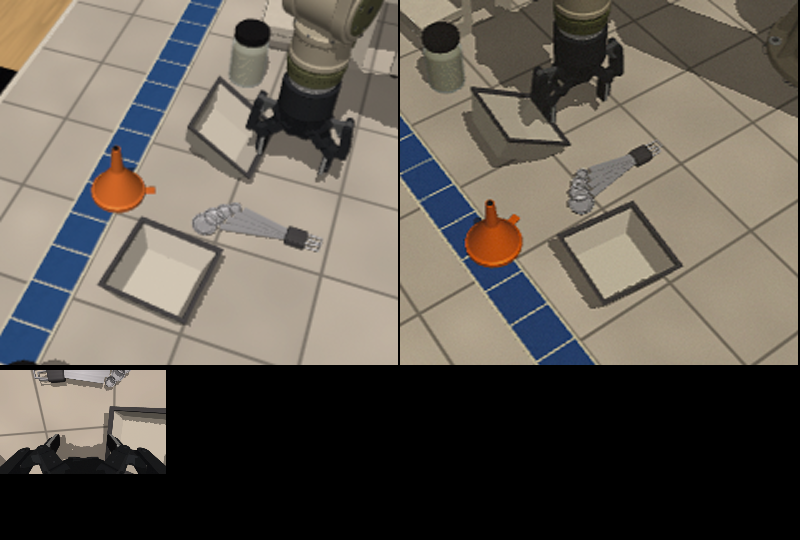

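View pics/w11.png

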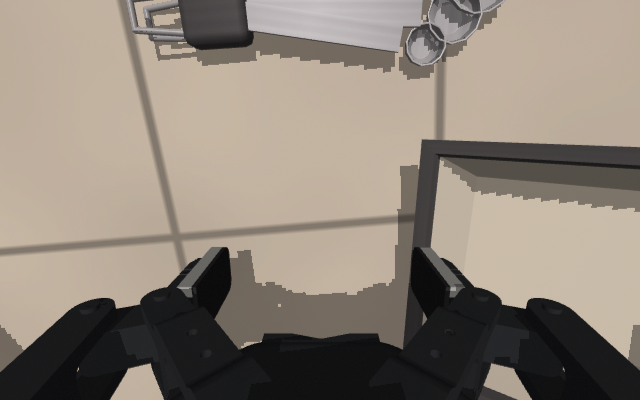

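Tipped about 30° and tracking. I'll continue to about 66°.

Request:
carry_out:
  motion:
    - {"jaw": 1, "tx": 0, "ty": -0.15, "tz": 0.16, "wx": 0, "wy": 0, "wz": 0}
    - {"jaw": 1, "tx": 0, "ty": -0.15, "tz": 0.16, "wx": 0, "wy": 0, "wz": 0}
    - {"jaw": 1, "tx": 0, "ty": -0.13, "tz": 0.17, "wx": 0, "wy": 0, "wz": 0}
    - {"jaw": 1, "tx": 0, "ty": -0.13, "tz": 0.17, "wx": 0, "wy": 0, "wz": 0}
    - {"jaw": 1, "tx": 0, "ty": -0.12, "tz": 0.18, "wx": 0, "wy": 0, "wz": 0}
    - {"jaw": 1, "tx": 0, "ty": -0.11, "tz": 0.19, "wx": 0, "wy": 0, "wz": 0}
    - {"jaw": 1, "tx": 0, "ty": -0.1, "tz": 0.2, "wx": 0, "wy": 0, "wz": 0}
    - {"jaw": 1, "tx": 0, "ty": -0.1, "tz": 0.2, "wx": 0, "wy": 0, "wz": 0}
    - {"jaw": 1, "tx": 0, "ty": -0.09, "tz": 0.2, "wx": 0, "wy": 0, "wz": 0}
    - {"jaw": 1, "tx": 0, "ty": -0.08, "tz": 0.2, "wx": 0, "wy": 0, "wz": 0}
    - {"jaw": 1, "tx": 0, "ty": -0.07, "tz": 0.2, "wx": 0, "wy": 0, "wz": 0}
    - {"jaw": 1, "tx": 0, "ty": -0.06, "tz": 0.2, "wx": 0, "wy": 0, "wz": 0}
    - {"jaw": 1, "tx": 0, "ty": -0.05, "tz": 0.2, "wx": 0, "wy": 0, "wz": 0}
    - {"jaw": 1, "tx": 0, "ty": -0.03, "tz": 0.15, "wx": 0, "wy": 0, "wz": 0}
    - {"jaw": 1, "tx": 0, "ty": -0.02, "tz": 0.1, "wx": 0, "wy": 0, "wz": 0}
    - {"jaw": 1, "tx": 0, "ty": 0, "tz": 0.05, "wx": 0, "wy": 0, "wz": 0}
    - {"jaw": 1, "tx": 0, "ty": 0, "tz": 0, "wx": 0, "wy": 0, "wz": 0}
    - {"jaw": 1, "tx": 0, "ty": 0, "tz": 0, "wx": 0, "wy": 0, "wz": 0}

```text
clock: 19.55
tcp_pos: [0.4452, -0.1174, 0.1664]
orientation: [-0.0, 0.737, 0.676, -0.0]
wrist_force: [-0.5, 0.2, 0.2]
finger_gap: 0.0853
```

```bash
python3 m.py 12
python3 - <<'E'
from h import *
c=cv2.imread('pics/c12.png'); s=cv2.imread('pics/s12.png')
cv2.imwrite('pics/z12.png',np.hstack([cv2.resize(c[110:200,260:350],None,fx=4.4,fy=4.4,interpolation=2),cv2.resize(s[110:210,310:410],(396,396),interpolation=2)]))
E
```

```text
[ 0.44518935 -0.11742679  0.16638854] [ 9.962e-01 -8.680e-02 -2.000e-04] [-0.53911682  0.22592785  0.21529181] 19.55
```

View pics/z12.png

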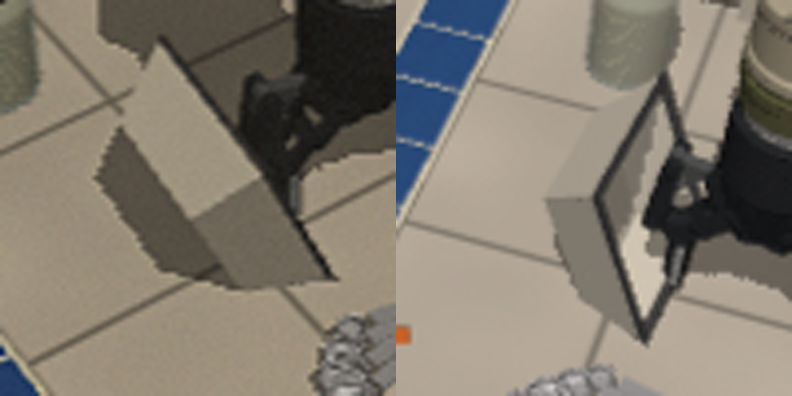

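Request:
carry_out:
  motion:
    - {"jaw": 1, "tx": 0, "ty": 0.04, "tz": -0.2, "wx": 0, "wy": 0, "wz": 0}
    - {"jaw": 1, "tx": 0, "ty": 0.04, "tz": -0.2, "wx": 0, "wy": 0, "wz": 0}
    - {"jaw": 1, "tx": 0, "ty": 0.05, "tz": -0.2, "wx": 0, "wy": 0, "wz": 0}
    - {"jaw": 1, "tx": 0, "ty": 0.06, "tz": -0.2, "wx": 0, "wy": 0, "wz": 0}
    - {"jaw": 1, "tx": 0, "ty": 0.07, "tz": -0.2, "wx": 0, "wy": 0, "wz": 0}
    - {"jaw": 1, "tx": 0, "ty": 0.08, "tz": -0.2, "wx": 0, "wy": 0, "wz": 0}
    - {"jaw": 1, "tx": 0, "ty": 0.09, "tz": -0.2, "wx": 0, "wy": 0, "wz": 0}
    - {"jaw": 1, "tx": 0, "ty": 0, "tz": 0, "wx": 0, "wy": 0, "wz": 0}

```text
clock: 20.7
tcp_pos: [0.4496, -0.1179, 0.1806]
orientation: [0.0, 0.737, 0.676, 0.0]
wrist_force: [-0.5, 0.3, 0.6]
finger_gap: 0.0856
```

Request:
carry_out:
  motion:
    - {"jaw": 1, "tx": 0, "ty": 0.2, "tz": -0.37, "wx": 0, "wy": 0, "wz": 0}
    - {"jaw": 1, "tx": 0, "ty": 0.23, "tz": -0.37, "wx": 0, "wy": 0, "wz": 0}
    - {"jaw": 1, "tx": 0, "ty": 0.13, "tz": -0.17, "wx": 0, "wy": 0, "wz": 0}
    - {"jaw": 1, "tx": 0, "ty": 0.14, "tz": -0.17, "wx": 0, "wy": 0, "wz": 0}
    - {"jaw": 1, "tx": 0, "ty": 0.15, "tz": -0.15, "wx": 0, "wy": 0, "wz": 0}
    - {"jaw": 1, "tx": 0, "ty": 0.16, "tz": -0.15, "wx": 0, "wy": 0, "wz": 0}
    - {"jaw": 1, "tx": 0, "ty": 0.17, "tz": -0.15, "wx": 0, "wy": 0, "wz": 0}
    - {"jaw": 1, "tx": 0, "ty": 0.17, "tz": -0.13, "wx": 0, "wy": 0, "wz": 0}
    - {"jaw": 1, "tx": 0, "ty": 0.18, "tz": -0.13, "wx": 0, "wy": 0, "wz": 0}
    - {"jaw": 1, "tx": 0, "ty": 0.18, "tz": -0.12, "wx": 0, "wy": 0, "wz": 0}
    - {"jaw": 1, "tx": 0, "ty": 0.18, "tz": -0.12, "wx": 0, "wy": 0, "wz": 0}
    - {"jaw": 1, "tx": 0, "ty": 0.19, "tz": -0.1, "wx": 0, "wy": 0, "wz": 0}
    - {"jaw": 1, "tx": 0, "ty": 0.2, "tz": -0.1, "wx": 0, "wy": 0, "wz": 0}
    - {"jaw": 1, "tx": 0, "ty": 0.2, "tz": -0.08, "wx": 0, "wy": 0, "wz": 0}
    - {"jaw": 1, "tx": 0, "ty": 0.2, "tz": -0.08, "wx": 0, "wy": 0, "wz": 0}
    - {"jaw": 1, "tx": 0, "ty": 0.2, "tz": -0.1, "wx": 0, "wy": 0, "wz": 0}
    - {"jaw": 1, "tx": 0, "ty": 0.15, "tz": -0.1, "wx": 0, "wy": 0, "wz": 0}
    - {"jaw": 1, "tx": 0, "ty": 0.1, "tz": -0.15, "wx": 0, "wy": 0, "wz": 0}
    - {"jaw": 1, "tx": 0, "ty": 0, "tz": -0.2, "wx": 0, "wy": 0, "wz": 0}
    - {"jaw": 1, "tx": 0, "ty": 0, "tz": -0.3, "wx": 0, "wy": 0, "wz": 0}

```text
clock: 23.2
tcp_pos: [0.4806, -0.1205, 0.2125]
orientation: [-0.0, 0.737, 0.676, -0.0]
wrist_force: [-1.1, 0.3, -0.4]
finger_gap: 0.0854
```

```bash
python3 m.py 13;  python3 - <<'E'
from h import *
for n in ('side','scene'):
  cal=eyes.calibration(n); im=cv2.imread('pics/%s13.png'%('s' if n=='side' else 'c')); print(dishes(im,cal,70))
E
```

```text
[ 0.48055187 -0.12049317  0.21248765] [ 9.962e-01 -8.690e-02 -8.000e-04] [-1.09646244  0.31518174 -0.43987106] 23.2
[]
[(array([573.4, 133.6]), array([120.9, 119.1]), 83.9)]
```

View pics/m13.png

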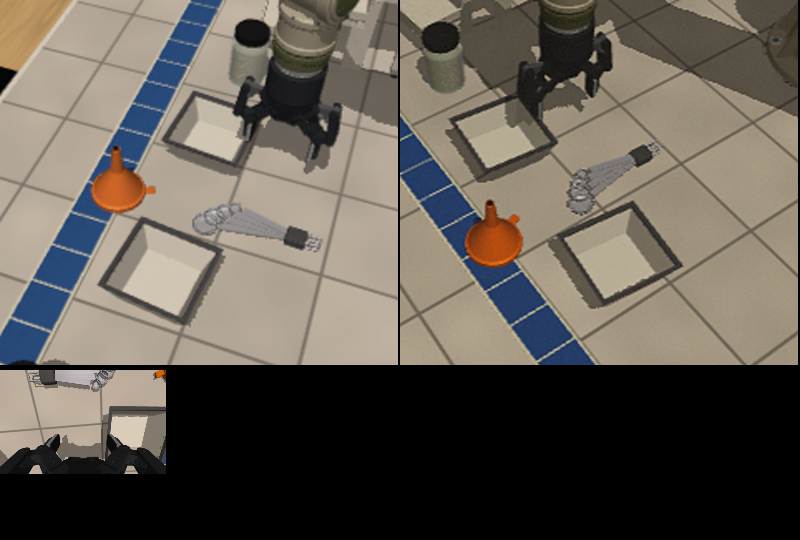

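Request:
carry_out:
  motion:
    - {"jaw": 1, "tx": 0, "ty": 0, "tz": -3, "wx": 0, "wy": 0, "wz": 0}
    - {"jaw": 0, "tx": 0, "ty": 0, "tz": -5.5, "wx": 0, "wy": 0, "wz": 0}
    - {"jaw": -1, "tx": 0, "ty": 0, "tz": -5, "wx": 0, "wy": 0, "wz": 0}
    - {"jaw": -1, "tx": 3, "ty": 1, "tz": -2, "wx": 0, "wy": 0, "wz": 0}
    - {"jaw": -1, "tx": 5, "ty": 1.5, "tz": 0, "wx": 0, "wy": 0, "wz": 0}
    - {"jaw": -1, "tx": 5, "ty": 1.5, "tz": 0, "wx": 0, "wy": 0, "wz": 0}
    - {"jaw": -1, "tx": 5, "ty": 1.5, "tz": 0, "wx": 0, "wy": 0, "wz": 0}
    - {"jaw": -1, "tx": 5, "ty": 1.5, "tz": 0, "wx": 0, "wy": 0, "wz": 0}
    - {"jaw": -1, "tx": 3, "ty": 1, "tz": 0, "wx": 0, "wy": 0, "wz": 0}
    - {"jaw": -1, "tx": 0, "ty": 0, "tz": 0, "wx": 0, "wy": 0, "wz": 0}

```text
clock: 24.6
tcp_pos: [0.5834, 0.1336, 0.367]
orientation: [-0.0, 0.736, 0.677, -0.0]
wrist_force: [0.2, 0.0, -0.2]
finger_gap: 0.0
```

```bash
python3 m.py 14;  python3 - <<'E'
from h import *
print(get_state()['finger_gap'])
for n,k in (('side','s'),('scene','c'),('wrist','w')):
  cal=eyes.calibration(n); im=cv2.imread('pics/%s14.png'%k); print(n,dishes(im,cal,70))
E
```

```text
[0.58337489 0.13356323 0.36701124] [ 9.965e-01 -8.350e-02 -6.000e-04] [ 0.24013185  0.04161486 -0.22710745] 24.6
0.00020374331572990543
side []
scene [(array([573.2, 131.2]), array([125.8, 119.1]), 83.9)]
wrist [(array([572.6, 131. ]), array([109.9, 110.2]), 83.7)]
```

View pics/w14.png

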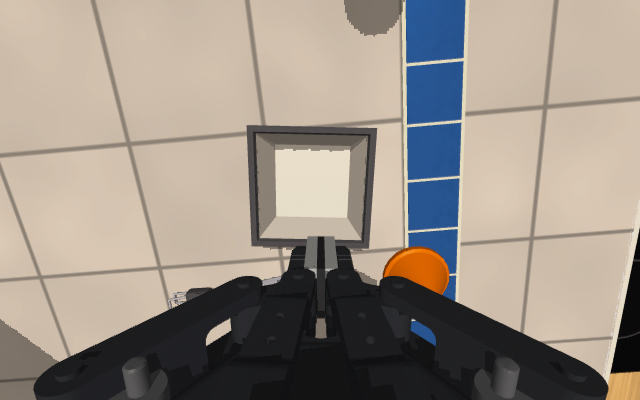

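Request:
carry_out:
  motion:
    - {"jaw": -1, "tx": 0, "ty": 0, "tz": 3, "wx": 0, "wy": 0, "wz": 0}
    - {"jaw": -1, "tx": 0, "ty": 0, "tz": 5, "wx": 0, "wy": 0, "wz": 0}
    - {"jaw": -1, "tx": 0, "ty": 0, "tz": 5, "wx": 0, "wy": 0, "wz": 0}
    - {"jaw": -1, "tx": 0, "ty": 0, "tz": 3, "wx": 0, "wy": 0, "wz": 0}
    - {"jaw": -1, "tx": 0, "ty": 0, "tz": 1, "wx": 0, "wy": 0, "wz": 0}
    - {"jaw": -1, "tx": 0, "ty": 0, "tz": 0.3, "wx": 0, "wy": 0, "wz": 0}
    - {"jaw": -1, "tx": 0, "ty": 0, "tz": 0, "wx": 0, "wy": 0, "wz": 0}

```text
clock: 25.62
tcp_pos: [0.5837, 0.1312, 0.1962]
orientation: [0.001, 0.737, 0.675, 0.001]
wrist_force: [0.8, -0.1, 0.3]
finger_gap: -0.0003
```

Request:
carry_out:
  motion:
    - {"jaw": -1, "tx": 0.08, "ty": 1, "tz": 0.1, "wx": 0, "wy": 0, "wz": 0}
    - {"jaw": -1, "tx": 0.08, "ty": 0.8, "tz": 0.1, "wx": 0, "wy": 0, "wz": 0}
    - {"jaw": -1, "tx": 0.05, "ty": 0.5, "tz": 0, "wx": 0, "wy": 0, "wz": 0}
    - {"jaw": -1, "tx": 0.05, "ty": 0.5, "tz": 0, "wx": 0, "wy": 0, "wz": 0}
    - {"jaw": -1, "tx": 0.07, "ty": 0.8, "tz": 0, "wx": 0, "wy": 0, "wz": 0}
    - {"jaw": -1, "tx": 0.07, "ty": 0.8, "tz": 0, "wx": 0, "wy": 0, "wz": 0}
    - {"jaw": -1, "tx": 0.07, "ty": 0.8, "tz": 0, "wx": 0, "wy": 0, "wz": 0}
    - {"jaw": -1, "tx": 0.07, "ty": 0.8, "tz": 0, "wx": 0, "wy": 0, "wz": 0}
    - {"jaw": -1, "tx": 0.07, "ty": 0.8, "tz": 0, "wx": 0, "wy": 0, "wz": 0}
    - {"jaw": -1, "tx": 0.05, "ty": 0.5, "tz": 0, "wx": 0, "wy": 0, "wz": 0}
    - {"jaw": -1, "tx": 0, "ty": 0, "tz": 0, "wx": 0, "wy": 0, "wz": 0}

```text
clock: 27.0
tcp_pos: [0.6569, 0.1317, 0.1927]
orientation: [0.0, 0.737, 0.676, 0.0]
wrist_force: [-0.4, -0.0, -0.2]
finger_gap: -0.0003
```

```bash
python3 m.py 15;  python3 - <<'E'
from h import *
for n,k in (('side','s'),('scene','c'),('wrist','w')):
  cal=eyes.calibration(n); im=cv2.imread('pics/%s15.png'%k); print(n,dishes(im,cal,70))
E
```

```text
[0.65692371 0.13172114 0.19274425] [ 9.962e-01 -8.700e-02  9.000e-04] [-0.4007696  -0.04140243 -0.22357399] 27.0
side [(array([ 583.2, -129.9]), array([119.6, 120.9]), 84.6)]
scene [(array([278.3, -51.1]), array([144.9, 128.6]), 54.7)]
wrist []
```

View pics/m15.png

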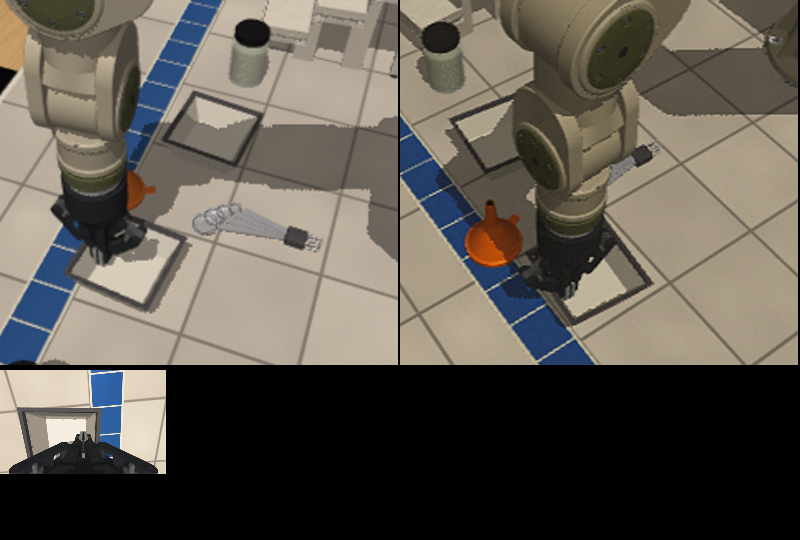

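Request:
carry_out:
  motion:
    - {"jaw": -1, "tx": 0.05, "ty": 0.6, "tz": 0, "wx": 0, "wy": 0, "wz": 0}
    - {"jaw": -1, "tx": 0.07, "ty": 0.8, "tz": 0, "wx": 0, "wy": 0, "wz": 0}
    - {"jaw": -1, "tx": 0.07, "ty": 0.8, "tz": 0, "wx": 0, "wy": 0, "wz": 0}
    - {"jaw": -1, "tx": 0.07, "ty": 0.8, "tz": 0, "wx": 0, "wy": 0, "wz": 0}
    - {"jaw": -1, "tx": 0.07, "ty": 0.8, "tz": 0, "wx": 0, "wy": 0, "wz": 0}
    - {"jaw": -1, "tx": 0.07, "ty": 0.8, "tz": 0, "wx": 0, "wy": 0, "wz": 0}
    - {"jaw": -1, "tx": 0.07, "ty": 0.8, "tz": 0, "wx": 0, "wy": 0, "wz": 0}
    - {"jaw": -1, "tx": 0.07, "ty": 0.8, "tz": 0, "wx": 0, "wy": 0, "wz": 0}
    - {"jaw": -1, "tx": 0.07, "ty": 0.8, "tz": 0, "wx": 0, "wy": 0, "wz": 0}
    - {"jaw": -1, "tx": 0.03, "ty": 0.4, "tz": 0, "wx": 0, "wy": 0, "wz": 0}
    - {"jaw": -1, "tx": 0, "ty": 0, "tz": 0, "wx": 0, "wy": 0, "wz": 0}

```text
clock: 28.52
tcp_pos: [0.7311, 0.1316, 0.1929]
orientation: [0.0, 0.737, 0.676, 0.0]
wrist_force: [-0.2, -0.3, -0.5]
finger_gap: -0.0003
```

```bash
python3 m.py 16
```

```text
[0.73106894 0.13163057 0.19286669] [ 9.962e-01 -8.700e-02  9.000e-04] [-0.20394436 -0.25223856 -0.4659559 ] 28.525
```

View pics/w16.png

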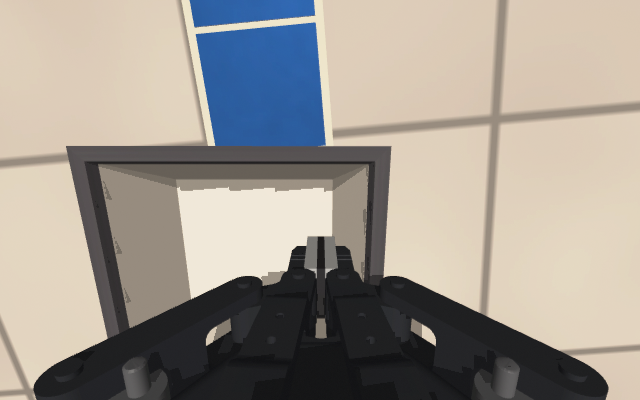

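View pics/m16.png

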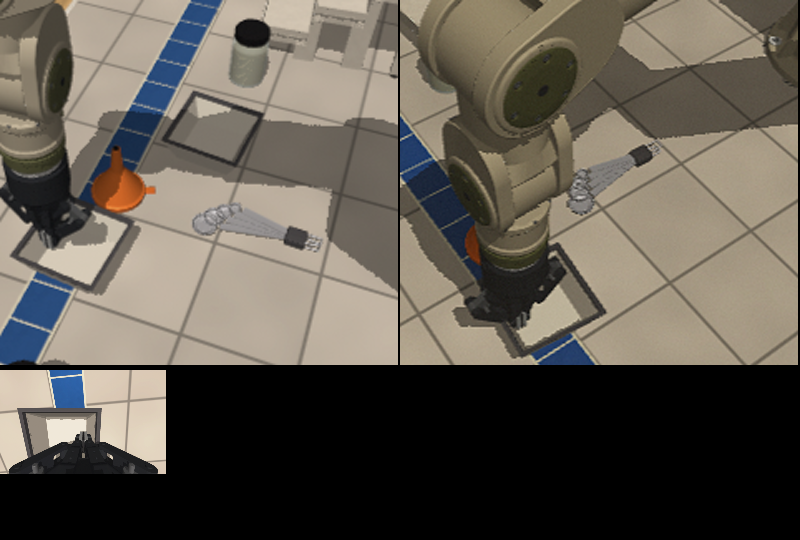

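Run:
```python
from h import *
cal=eyes.calibration('wrist')
A=onz(cal,66,147,.048);B=onz(cal,391,147,.048); print(A,B,np.linalg.norm(A-B))
d=(B-A)/np.linalg.norm(B-A); n=np.array([d[1],-d[0],0]); print('centre',(A+B)/2+n*.06, np.degrees(np.arctan2(d[1],d[0])))
```

```text
[0.64062904 0.19540094 0.048     ] [0.76189791 0.18473464 0.048     ] 0.12173704634484099
centre [0.69600642 0.13029854 0.048     ] -5.02656136031256
```

Dish centre is at x≈0.696, so 13 mm more to the row's centre line at 0.709.

Request:
carry_out:
  motion:
    - {"jaw": -1, "tx": 0.03, "ty": 0.4, "tz": 0, "wx": 0, "wy": 0, "wz": 0}
    - {"jaw": -1, "tx": 0.04, "ty": 0.5, "tz": 0, "wx": 0, "wy": 0, "wz": 0}
    - {"jaw": -1, "tx": 0.03, "ty": 0.4, "tz": 0, "wx": 0, "wy": 0, "wz": 0}
    - {"jaw": -1, "tx": 0, "ty": 0, "tz": 0, "wx": 0, "wy": 0, "wz": 0}
    - {"jaw": -1, "tx": 0, "ty": -0.8, "tz": 0, "wx": 0, "wy": 0, "wz": 0}
    - {"jaw": -1, "tx": 0, "ty": -0.7, "tz": 0, "wx": 0, "wy": 0, "wz": 0}
    - {"jaw": -1, "tx": 0, "ty": 0, "tz": -2, "wx": 0, "wy": 0, "wz": 0}
    - {"jaw": -1, "tx": 0, "ty": 0, "tz": -4, "wx": 0, "wy": 0, "wz": 0}
    - {"jaw": -1, "tx": 0, "ty": 0, "tz": -5, "wx": 0, "wy": 0, "wz": 0}
    - {"jaw": -1, "tx": 0, "ty": -4, "tz": -3, "wx": 0, "wy": 0, "wz": 0}
    - {"jaw": -1, "tx": 0, "ty": -5, "tz": 0, "wx": 0, "wy": 0, "wz": 0}
    - {"jaw": -1, "tx": 0, "ty": -5, "tz": 0, "wx": 0, "wy": 0, "wz": 0}
    - {"jaw": -1, "tx": 0, "ty": -5, "tz": 0, "wx": 0, "wy": 0, "wz": 0}
    - {"jaw": -1, "tx": 0, "ty": -3, "tz": 0, "wx": 0, "wy": 0, "wz": 0}
    - {"jaw": -1, "tx": 0, "ty": 0, "tz": 0, "wx": 0, "wy": 0, "wz": 0}

```text
clock: 30.55
tcp_pos: [0.5067, 0.1523, 0.3332]
orientation: [-0.0, 0.737, 0.676, -0.0]
wrist_force: [1.7, -0.1, 0.3]
finger_gap: -0.0002
```

```bash
python3 m.py 17;  python3 - <<'E'
from h import *
for n,k in (('side','s'),('scene','c'),('wrist','w')):
  cal=eyes.calibration(n); im=cv2.imread('pics/%s17.png'%k)
  for t in (60,70): print(n,dishes(im,cal,t))
E
```

```text
[0.50673987 0.15230245 0.33319636] [ 9.963e-01 -8.570e-02 -5.000e-04] [ 1.73570565 -0.10862981  0.25278521] 30.55
side []
side [(array([709. , 133.4]), array([115.8, 117.4]), 84.2)]
scene [(array([709.1, 132. ]), array([119.8, 117.8]), 84.4), (array([ 588.6, -128.7]), array([122.6, 128.2]), 84.9)]
scene [(array([709.8, 132.5]), array([120.9, 119.3]), 84.8)]
wrist [(array([710.3, 130. ]), array([108.7, 109.5]), 85.0)]
wrist [(array([710.3, 129.6]), array([109.7, 109.9]), 84.8)]
```

View pics/m17.png

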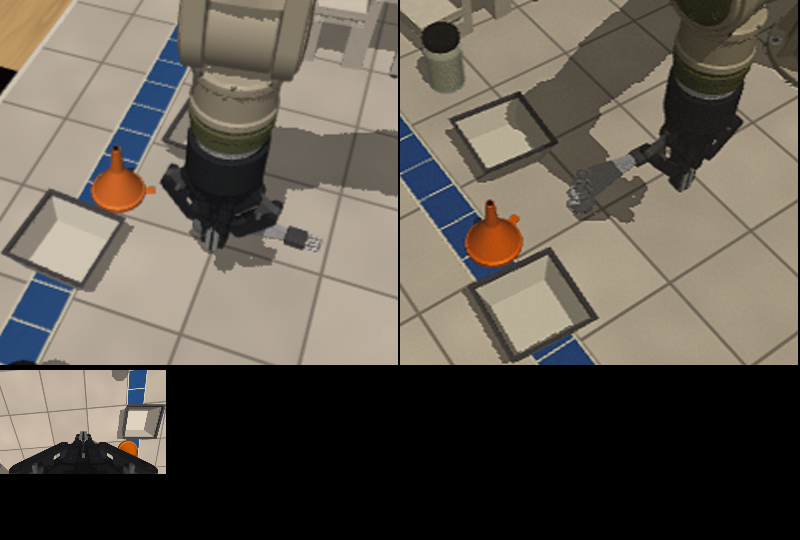

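The dish stands at x = 0.709 to 0.710 in all three views, flat and clear of the funnel, with the robot touching nothing.

```bash
python3 -c "
from h import *
print(get_state()['qvel'].round(3)); print(env.hand_in())"
```

```text
[-0.004  0.02   0.016  0.005  0.    -0.   ]
the job is handed in; nothing more can be done
None
```

I checked both dishes, pushed the stamped one onto the blue tiles, and handed the job in at about 30.6 s of the 72 s allowed. No verdict is reported, so what follows is from my own measurements.

- **Finding the stamp:** I tipped the left dish to about 67° and saw a thin red sliver of the stamp underneath. The right dish, tipped about the same, showed no red. I held each one up for well over 0.3 s, then let it rock back flat. The underside was seen nearly edge-on, so the sliver was narrow but clear.
- **Pushing the stamped dish:** I pushed the left dish with the shut fingers against the inside of its far wall. Its centre is now at x = 0.709 to 0.710 m in all three cameras, and the centre line of the row measured about 0.709 m. It looks flat.
- **The other dish and the rest:** The right dish was last cleanly measured during the push, by the side camera, at (0.583, -0.130), where it began. The scene camera's last reading was x = 0.589, because shadow and the side wall blur its far edge there, as they did at the start. Funnel and spoons looked unmoved in the pictures, as did the jars in view. I did not re-measure their positions, and jar5 was not shown in the final views.
- **Forces:** The highest wrist force I read was about 17 N up with 7 N sideways, on first pressing the right dish. That is above the 7 to 12 N expected for the press, but well under the limits.

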